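# Seat the oil tank and set its vent cap

### The job

Lift the oil tank onto its base so that both of its ears drop fully home over the two upright pegs. Then screw the tank's knurled vent cap clockwise until it bottoms out, back it off a quarter turn so the tank can breathe, and finish still gripping the cap there with the tank seated; do not let go at the end. Leave the gouges, the wax tin and the offcut on the bench where they lie.

Things in the scene. Friction and masses are not known exactly. Their poses are not given: they have to be found in the camera images.
- tank_base: dark steel plate screwed to the bench, 210 x 80 x 14 mm, with two upright steel pegs on its long (x) axis, 80 mm either side of the middle. Pegs: 11 mm thick, tapered tops, ending 44 mm above the bench (30 mm above the plate). A small brass spout stands out 25 mm at its -y side. Origin: centre of the underside, on the bench; x along the row of pegs, z up. It cannot move.
- peg_a (a point): tip of the peg at +x of the base's middle
- peg_b (a point): tip of the peg at -x of the base's middle
- oil_tank: loose aluminium tank, 0.35 to 0.6 kg. Foot 190 x 46 x 12 mm with a 13.5 mm through hole in each end ear, 80 mm either side of the middle; body 130 x 46 mm above it, top 52 mm above the underside. Neck with the vent cap at x = +42 mm. Origin: centre of the underside; x towards the cap, z up. Seated (either way round), its underside lies on the plate, 14 mm above the bench.
- tank_grip (a point): point inside the tank at the end away from the cap: x = -38, y = 0, z = 33 mm in the tank's frame. The tank is 46 mm wide here, its long sides flat from underside to top, so it can be gripped from above along its y axis, clear of the cap.
- vent_cap: round knurled dark steel cap on the tank's neck, 44 mm in diameter, 32 mm tall, small raised pointer on its top. Origin: centre of its underside, 66 mm above the tank's underside when bottomed. Right-hand thread: clockwise from above tightens; rises 4 mm a turn, stays where left, takes about 0.1 N m. Grip it across in any direction; the tank's top is 14 mm below it.
- cap_grip (a point): on the cap's axis, 20 mm above its underside
- cap_screw (a joint): turn of the cap on the tank: 0 = bottomed out (hard stop), grows as it is unscrewed counter-clockwise seen from above, in rad; a quarter turn is 1.57. At the start it is 1.8 to 3.0
- gouge: loose carving gouge between the tank and the base, dark round handle, 184 x 42 x 26 mm, to be left alone. Origin: centre of the underside
- short_gouge: loose black-handled carving gouge to the left of the base, 109 x 76 x 20 mm, to be left alone. Origin: centre of the underside
- wax_tin: small round open tin behind the base, 61 mm across, 18 mm tall, loose, to be left alone. Origin: centre of the underside
- offcut: wooden offcut behind the base, 75 x 51 x 18 mm, loose, to be left alone. Origin: centre of the underside

How it is judged:
By the outcome, as a careful person would: the job done as asked, in the order asked, and still so for the second after the job is handed in, while the arm keeps its last pose, push and grip.
It also fails if it takes over 61 s, if anything falls off the work surface, if the arm or the gripper's body presses on something with over 40 N, if the wrist force passes 120 N, or if a joint passes its speed limit or range.

### The arm

A 6-joint arm with a two-finger parallel gripper is mounted at the origin on a cart in front of the work surface, level with it; the furniture and walls round the work are solid. World frame = base frame: x ahead of the robot, y to its left, z up, the work surface at z = 0. Lengths are in m, angles in rad, forces in N, time in s.
With the tool pointing down it reaches from about 0.3 to 0.95 m from the base axis. Payload 3.1 kg.
Tool frame: the origin (TCP) lies at the very end of the fingers, on their centre line; the grasp point (between the pads) lies 19 mm behind it (ctrl.grip_depth is the distance from the TCP to the grasp point, in m); z points along the fingers, y is the line along which they close (so a half turn about z gives the same grasp; the last joint's range is limited). The gripper opens to 85 mm and grips with 20 to 120 N. Pads are 22 mm wide; open, the fingers measure 114 mm over their backs; the gripper's body (76 mm by 85 mm) begins 54 mm behind the grasp point. The pads swing forward as they close: fully open they stand 13 mm farther back than shut.
Start: joints at [1.059, 0.308, 1.634, -0, 1.2, -0.07], TCP at [0.267, 0.565, 0.231] pointing down, gripper open.
Joint ranges: [-3.06, 3.06], [-0.79, 1.96], [0.05, 2.63], [-1.19, 4.34], [0.05, 2.64], [-2.94, 2.94]. Speed limits (rad/s): [2.79, 2.79, 3.14, 3.14, 3.14, 3.14].

### API

Orientations are given as a unit quaternion [w, x, y, z].
In Python, from bench import status, vision, order, ctrl gives the robot as it stands.
- The arm moves only by the tool move_arm, never from a script. Its argument "steps" is a list that holds one entry, the list of rows, each a list of 7 numbers: the shift along the tool's x, y, z in cm, then the turn, a rotation vector about the tool's x, y, z in degrees, then the opening, from 0 (shut) to 1 (fully open). A call has 1 to 20 rows; each row is the pose to reach, as a shift and turn from the pose commanded when the call began, along the tool's axes at that moment; what a row does not reach only later rows make up. A row lasts 1/12 s, in which the tool goes at most 41.7 mm and 7.16 degrees, less where a joint would pass 70% of its speed; a pose out of reach is approached as far as the arm can. A call with a gripper value outside its range is refused whole. The fingers move at their own pace and stop on an object; "grip_force" is the grip in N (left out, the last holds). Time passes only in rows, so rows that repeat a pose let the fingers close. It gives the time, the measured TCP pose, the force, the opening and the grip force at its end, in the units of the state.
- status.observe(): the state, without advancing time (a new reading comes with each control period).
- vision.grab_frame(name): name is "scene" or "top"; returns a dict with "image" (384x512x3 uint8, red, green, blue), "fx", "fy", "cx", "cy" (pixels), "pose" (4x4, takes a point from camera to world coordinates). Camera axes: x right, y down, z forward; pixel columns grow to the right and rows downward; lengths in m; the calibration is good to about 2 mm. A picture is of the moment at which its call begins. There is no depth.
- order.sign_off(): hands the job in; it is judged then, once.
The state is a dict: "t": time; "joints": joint angles; "joint_vel": joint speeds; "tau": joint torques, N m; "position": TCP position; "ee_rot": TCP orientation; "ft_force": force on the tool from outside, world axes, zero at the start; "torque": the same for the moment, N m; "gripper_width": finger opening in m; "grip_force": force on a finger pad.
Only numpy, scipy, OpenCV 4.12 (cv2) and the standard library are available. Lean on these libraries where they do the work, as an engineer would, in place of code of your own. Each camera call takes 0.05 s, during which the arm holds its last target. There are 200 camera calls.

## Working session

There is one attempt and no reset: what is moved stays moved. The work goes in short steps, Python scripts to look and compute and a tool call to move; the robot and the scene stay as the last step left them, time stands still between calls to the robot, and variables do not carry over. Pictures are saved under pics/ and viewed, at most 10 in all, crops included, and the job is handed in when it is done.

Besides the shell and the picture viewer there is one more tool, called after "Call:" as name(argument=value, ...), one argument or row to a line, values as JSON. move_arm: Moves the arm, as the interface text tells. Its arguments: {"type":"object","properties":{"steps":{"type":"array","items":{"type":"array","items":{"type":"array","items":{"type":"number"}}}},"grip_force":{"type":"number"}},"required":["steps"]}

```bash
mkdir -p pics; ls
python3 - <<'E'
from bench import status, vision, order, ctrl
import cv2,numpy as np
for n in("scene","top"):
    f=vision.grab_frame(n); cv2.imwrite(f"pics/{n}0.png",f["image"][:,:,::-1]); print(n,f["fx"],f["fy"],f["cx"],f["cy"],np.round(f["pose"],4).tolist())
s=status.observe(); print(s, ctrl.grip_depth)
E
```

```text
pics
scene 447.55348359120137 447.55348359120137 254.60571564036633 191.824965688538 [[-0.8794, -0.3468, 0.3263, 0.1516], [-0.4759, 0.6605, -0.5807, 0.8726], [-0.0141, -0.6659, -0.7459, 1.1008], [0.0, 0.0, 0.0, 1.0]]
top 418.8177543446643 418.8177543446643 248.44010665645223 189.54325439235885 [[0.0287, -0.9947, 0.0989, 0.4688], [-0.9996, -0.0282, 0.0069, 0.0756], [-0.0041, -0.0991, -0.9951, 1.4032], [0.0, 0.0, 0.0, 1.0]]
{'t': 0.1, 'joints': array([ 1.05932912e+00,  3.08940651e-01,  1.63508423e+00, -2.65705925e-06,
        1.19968380e+00, -6.96859515e-02]), 'joint_vel': array([-1.48618387e-04, -1.86224951e-03, -4.00353479e-03,  6.67041353e-04,
       -6.41283653e-04,  7.06527367e-05]), 'tau': array([-2.79418109e-04, -4.16411269e+01, -2.77643108e+01, -6.60557748e-05,
        4.25230057e-03, -9.83912344e-06]), 'position': array([0.266866  , 0.56432645, 0.23013586]), 'ee_rot': array([-3.01939863e-04,  2.19098105e-01,  9.75702261e-01, -1.01401405e-03]), 'ft_force': array([-0.37072971, -0.3151733 ,  0.00764757]), 'torque': array([-0.02309443,  0.02869964,  0.02650029]), 'grip_force': 0.0, 'gripper_width': 0.08533358234048821} 0.0187
```

View pics/scene0.png

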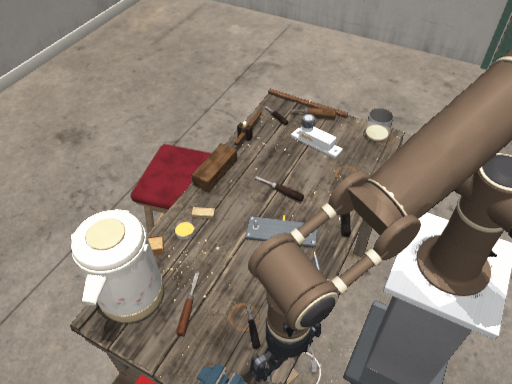

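View pics/top0.png

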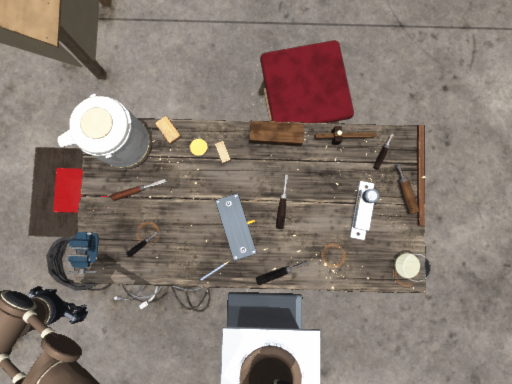

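The scene view shows the tank at about (317,140), with its cap at (308,123). The top view shows the base plate centred at (236,226) with pegs near (228,204) and (244,250), its spout at (251,222), and the tank at (364,210) with its cap at (371,196). Next I'll enlarge both areas.

Run:
```python
import cv2,numpy as np
t=cv2.imread("pics/top0.png"); s=cv2.imread("pics/scene0.png")
r=lambda im,x,y,w,h:cv2.resize(im[y:y+h,x:x+w],None,fx=5,fy=5,interpolation=cv2.INTER_CUBIC)
a=np.hstack([r(t,205,185,75,80),r(t,335,175,65,80)])   # 700x400
b=r(s,240,205,80,40)
c=r(s,285,110,60,40)
b=np.hstack([b,c])
cv2.imwrite("pics/crop1.png",np.vstack([a,b]))
```

```text
(no output)
```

View pics/crop1.png

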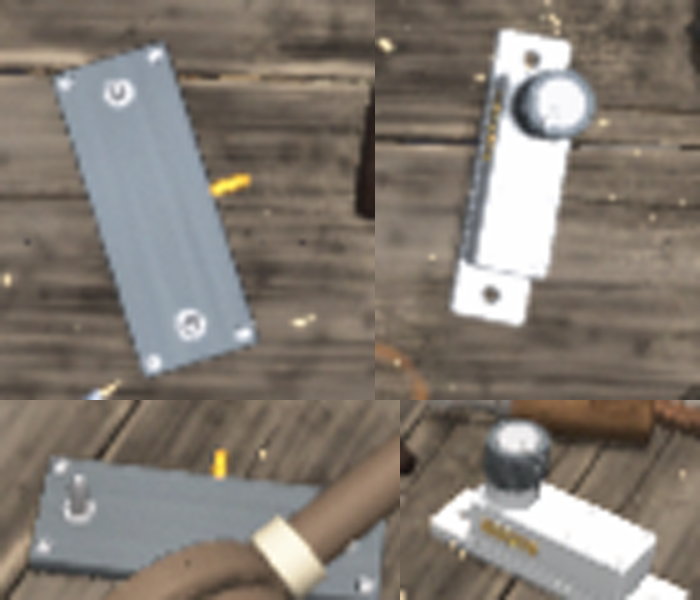

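The crop shows the plate and its ring-marked pegs at top-view pixels of about (228.6,203.6) and (243,249.6). The tank's ear holes are at about (366.2,186.6) and (358.2,233.8), and the cap top is at about (371,196). I'll cast these onto their planes.

```bash
cat > h.py <<'E'
import cv2,numpy as np
from scipy.spatial.transform import Rotation as R
from bench import status,vision,ctrl
def ray(f,uv):
    d=f["pose"][:3,:3]@np.array([(uv[0]-f["cx"])/f["fx"],(uv[1]-f["cy"])/f["fy"],1]); return f["pose"][:3,3],d/np.linalg.norm(d)
def onz(f,uv,z):
    o,d=ray(f,uv); return (o+d*(z-o[2])/d[2])
def proj(f,p):
    q=np.linalg.inv(f["pose"])@np.append(p,1); return np.array([f["fx"]*q[0]/q[2]+f["cx"],f["fy"]*q[1]/q[2]+f["cy"]])
def rowfor(p,yaw_dir=None):
    """tool-frame shift (cm) and turn (deg) from current pose to TCP p, tool down, tool y along world dir (mod pi)"""
    s=status.observe(); q=s["ee_rot"]; Rc=R.from_quat([q[1],q[2],q[3],q[0]])
    out=Rc.inv().apply(np.array(p)-s["position"])*100
    if yaw_dir is None: return out
    y=np.array([np.cos(yaw_dir),np.sin(yaw_dir),0]); z=np.array([0,0,-1.]); best=None
    for sg in(1,-1):
        M=np.stack([np.cross(sg*y,z),sg*y,z],1); rv=(Rc.inv()*R.from_matrix(M)).as_rotvec(degrees=True)
        if best is None or np.linalg.norm(rv)<np.linalg.norm(best): best=rv
    return np.round(out,2),np.round(best,2)
E
python3 - <<'E'
from h import *
f=vision.grab_frame("top"); im=f["image"]
hsv=cv2.cvtColor(im,cv2.COLOR_RGB2HSV)
def big(m,x,y,w,h):
    z=np.zeros_like(m); z[y:y+h,x:x+w]=m[y:y+h,x:x+w]
    c,_=cv2.findContours(z,cv2.RETR_EXTERNAL,cv2.CHAIN_APPROX_NONE); return max(c,key=cv2.contourArea)
m=((hsv[...,0]>95)&(hsv[...,0]<125)&(hsv[...,1]>35)&(hsv[...,2]>70)).astype(np.uint8)
m=cv2.morphologyEx(m,cv2.MORPH_CLOSE,np.ones((5,5)))
c=big(m,205,185,70,80); r=cv2.minAreaRect(c); b=cv2.boxPoints(r); P=np.array([onz(f,p,.014) for p in b])
print("plate",r,P.mean(0),[np.linalg.norm(P[i]-P[i-1]) for i in range(4)])
e=max([(P[i]-P[i-1]) for i in range(4)],key=np.linalg.norm); print("yaw",np.degrees(np.arctan2(e[1],e[0])))
g=cv2.cvtColor(im,cv2.COLOR_RGB2GRAY).astype(float)
def blob(u,v,rad,dark):
    ys,xs=np.mgrid[int(v)-rad:int(v)+rad+1,int(u)-rad:int(u)+rad+1]; w=g[ys,xs]; w=(w.max()-w) if dark else w-np.median(w); w=np.clip(w-0.35*w.max(),0,None); return np.array([(w*xs).sum(),(w*ys).sum()])/w.sum()
pg=[blob(228.6,203.6,4,0),blob(243,249.6,4,0)]; print("rings",pg,[onz(f,p,.0145) for p in pg])
hl=[blob(366.2,186.6,3,1),blob(358.2,233.8,3,1)]; H=[onz(f,p,.012) for p in hl]; print("holes",hl,H,np.linalg.norm(H[0]-H[1]))
d=H[0]-H[1];print("tank mid",(H[0]+H[1])/2,"yaw",np.degrees(np.arctan2(d[1],d[0])))
m=(hsv[...,2]>185).astype(np.uint8); c=big(m,340,175,45,70); r=cv2.minAreaRect(c); print("tank rect",r)
print("spout",onz(f,(253,221.5),.01)[:2])
E
```

```text
plate ((235.0, 248.0), (8.0, 16.0), -0.0) [0.41260513 0.12390851 0.014     ] [np.float64(0.026258932831419782), np.float64(0.052147195455911295), np.float64(0.026357646252137743), np.float64(0.05214284515836905)]
yaw 1.8815135784419559
rings [array([228.79310345, 203.20384112]), array([242.67895247, 249.45198836])] [array([0.55940473, 0.14920574, 0.0145    ]), array([0.40857896, 0.09851593, 0.0145    ])]
holes [array([366.33227345, 186.74085851]), array([357.81140502, 233.45517004])] [array([ 0.6276103, -0.3076287,  0.012    ]), array([ 0.47172982, -0.27968665,  0.012     ])] 0.15836502936570312
tank mid [ 0.54967006 -0.29365768  0.012     ] yaw -10.16251540798709
tank rect ((362.70587158203125, 218.67649841308594), (17.220027923583984, 41.231056213378906), 14.03624439239502)
spout [0.50121401 0.06712445]
```

Run:
```python
from h import *
m=np.array([.5497,-.2937]); a=np.radians(-10.2); x=np.array([np.cos(a),np.sin(a)])
g=m-.038*x; print(g, "above:",rowfor([*g,.14],a+np.pi/2))
f=vision.grab_frame("top"); print("cap top proj",proj(f,[*(m+.042*x),.1]),"hole",proj(f,[*(m+.08*x),.012]))
```

```text
[ 0.51230057 -0.28697078] above: (array([-58.58, -66.46,   9.15]), array([ -0.1 ,  -0.02, -15.11]))
cap top proj [372.02503919 195.35590424] hole [366.40394835 186.49698473]
```

Call:
move_arm(
  steps=[
    [[-58.6,-66.5,3,0,0,-15.1,1],[-58.6,-66.5,3,0,0,-15.1,1],[-58.6,-66.5,3,0,0,-15.1,1],[-58.6,-66.5,3,0,0,-15.1,1],[-58.6,-66.5,3,0,0,-15.1,1],[-58.6,-66.5,3,0,0,-15.1,1],[-58.6,-66.5,3,0,0,-15.1,1],[-58.6,-66.5,3,0,0,-15.1,1],[-58.6,-66.5,3,0,0,-15.1,1],[-58.6,-66.5,3,0,0,-15.1,1],[-58.6,-66.5,3,0,0,-15.1,1],[-58.6,-66.5,3,0,0,-15.1,1],[-58.6,-66.5,3,0,0,-15.1,1],[-58.6,-66.5,3,0,0,-15.1,1],[-58.6,-66.5,3,0,0,-15.1,1],[-58.6,-66.5,3,0,0,-15.1,1],[-58.6,-66.5,3,0,0,-15.1,1],[-58.6,-66.5,3,0,0,-15.1,1],[-58.6,-66.5,3,0,0,-15.1,1],[-58.6,-66.5,3,0,0,-15.1,1]],
  ],
)

```text
t: 1.87
position: [0.4979, -0.2374, 0.2029]
ee_rot: [-0.0, 0.089, 0.996, 0.0]
ft_force: [0.7, 0.5, 0.9]
gripper_width: 0.0856
grip_force: 0.0
```

Run:
```python
from h import *
m=np.array([.5497,-.2937]); a=np.radians(-10.2); x=np.array([np.cos(a),np.sin(a)])
print(rowfor([*(m-.038*x),.14],a+np.pi/2), status.observe()["joints"])
f=vision.grab_frame("scene"); s=f["image"][:,:,::-1]
t=vision.grab_frame("top")["image"][:,:,::-1]
print("pred pegs tips",[proj(f,p).round(1) for p in([.5594,.1492,.044],[.4086,.0985,.044])],"base",[proj(f,p).round(1) for p in([.5594,.1492,.014],[.4086,.0985,.014])])
r=lambda im,x,y,w,h:cv2.resize(im[y:y+h,x:x+w],None,fx=6,fy=6,interpolation=cv2.INTER_CUBIC)
cv2.imwrite("pics/crop2.png",np.vstack([r(s,235,205,100,45),r(s,270,90,100,55)]))
```

```text
(array([-2.3 , -4.62,  6.28]), array([ 0.01, -0.  , -0.05])) [-5.24077338e-01  1.97438360e-01  1.83390052e+00  2.32869612e-04
  1.11036534e+00 -1.91610731e+00]
pred pegs tips [array([254.8, 220. ]), array([307.9, 226.8])] base [array([254.9, 226.1]), array([307.1, 232.9])]
```

View pics/crop2.png

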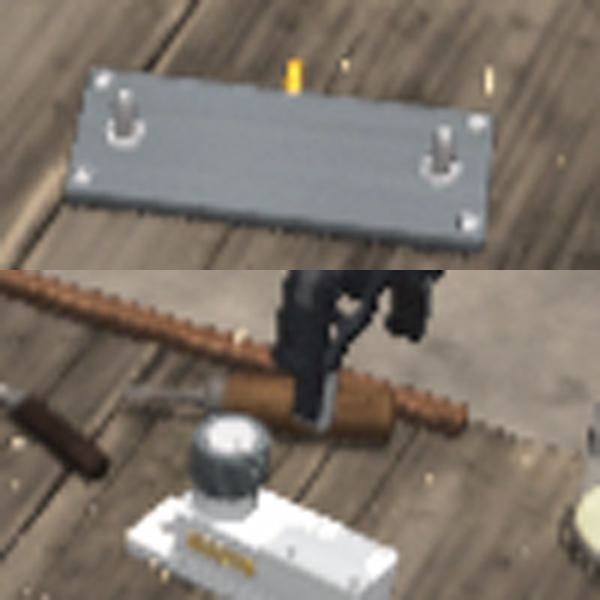

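The crop shows both peg bases, at about scene pixels (255.5,226.3) and (308,232.5), within 1 px (2–3 mm) of the prediction. The open gripper is above the tank and clear. Going down.

Call:
move_arm(
  steps=[
    [[-2.3,-4.62,6.3,0,0,0,1],[-2.3,-4.62,6.3,0,0,0,1],[-2.3,-4.62,10,0,0,0,1],[-2.3,-4.62,13,0,0,0,1],[-2.3,-4.62,15,0,0,0,1],[-2.3,-4.62,17,0,0,0,1],[-2.3,-4.62,18,0,0,0,1],[-2.3,-4.62,18.6,0,0,0,1],[-2.3,-4.62,18.6,0,0,0,1],[-2.3,-4.62,18.6,0,0,0,1],[-2.3,-4.62,18.6,0,0,0,0.5],[-2.3,-4.62,18.6,0,0,0,0.45],[-2.3,-4.62,18.6,0,0,0,0.4],[-2.3,-4.62,18.6,0,0,0,0.3],[-2.3,-4.62,18.6,0,0,0,0.3],[-2.3,-4.62,18.6,0,0,0,0.3],[-2.3,-4.62,18.6,0,0,0,0.3],[-2.3,-4.62,18.6,0,0,0,0.3],[-2.3,-4.62,18.6,0,0,0,0.3],[-2.3,-4.62,18.6,0,0,0,0.3]],
  ],
  grip_force=90,
)

```text
t: 3.63
position: [0.5133, -0.2857, 0.0187]
ee_rot: [0.001, 0.089, 0.996, -0.001]
ft_force: [-1.4, -0.1, 6.9]
gripper_width: 0.045
grip_force: 93.5
```

Call:
move_arm(
  steps=[
    [[0,0,-2,0,0,0,0.3],[0,0,-5,0,0,0,0.3],[0,0,-9,0,0,0,0.3],[1.5,4,-9,0,0,-3,0.3],[2.8,8,-9,0,0,-6,0.3],[4.2,12,-9,0,0,-9,0.3],[5.6,16,-9,0,0,-12,0.3],[7,20,-9,0,0,-15,0.3],[8.4,24,-9,0,0,-18,0.3],[9.8,28,-9,0,0,-21,0.3],[11.2,32,-9,0,0,-24,0.3],[12.3,35,-9,0,0,-26,0.3],[13.1,37.2,-9,0,0,-28,0.3],[13.4,38.1,-9,0,0,-28.8,0.3],[13.4,38.1,-9,0,0,-28.8,0.3],[13.4,38.1,-9,0,0,-28.8,0.3],[13.4,38.1,-9,0,0,-28.8,0.3],[13.4,38.1,-9,0,0,-28.8,0.3]],
  ],
)

```text
t: 5.13
position: [0.4479, 0.1126, 0.1068]
ee_rot: [-0.0, -0.161, 0.987, -0.0]
ft_force: [0.5, 0.6, -5.2]
gripper_width: 0.0453
grip_force: 94.0
```

Run:
```python
from h import *
st=status.observe(); print(st["position"],st["joints"],st["ft_force"],st["torque"],st["gripper_width"])
f=vision.grab_frame("scene"); s=f["image"][:,:,::-1]
g=vision.grab_frame("top");t=g["image"][:,:,::-1]
cv2.imwrite("pics/s3.png",s);cv2.imwrite("pics/t3.png",t)
r=lambda im,x,y,w,h:cv2.resize(im[y:y+h,x:x+w],None,fx=6,fy=6,interpolation=cv2.INTER_CUBIC)
cv2.imwrite("pics/crop3.png",np.hstack([r(s,225,170,65,80),r(t,205,180,65,80)]))
```

```text
[0.44794916 0.11259753 0.10677325] [ 1.52254666e-01  1.65744213e-01  2.10097266e+00 -5.91710085e-04
  8.75669248e-01 -1.74062296e+00] [ 0.51361064  0.55063075 -5.23897301] [-0.03840811  0.20741565 -0.02929623] 0.045254415259254055
```

View pics/crop3.png

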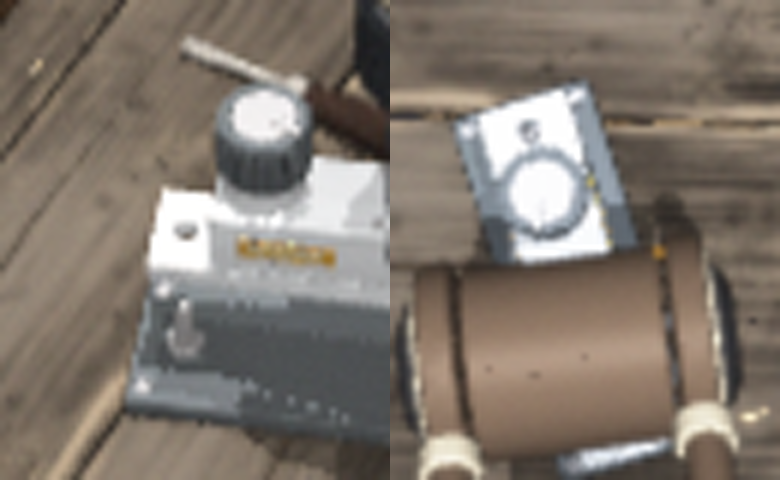

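The crop shows the tank held level over the base. In the top view the cap-end ear hole is at about (228,201), close over peg_a. In the scene view the hole is at about (255.8,208), above the peg tip at (255.4,219). I'll lower to just above the pegs and measure the offset there.

Call:
move_arm(
  steps=[
    [[0,0,1.5,0,0,0,0.3],[0,0,3,0,0,0,0.3],[0,0,3.6,0,0,0,0.3],[0,0,3.6,0,0,0,0.3],[0,0,3.6,0,0,0,0.3],[0,0,3.6,0,0,0,0.3]],
  ],
)

```text
t: 5.73
position: [0.4488, 0.1137, 0.0717]
ee_rot: [0.001, -0.161, 0.987, -0.0]
ft_force: [0.0, -0.1, -5.3]
gripper_width: 0.0448
grip_force: 93.8
```

Run:
```python
from h import *
st=status.observe(); z=st["position"][2]-.0187; print(st["position"],z)
f=vision.grab_frame("scene"); g=vision.grab_frame("top")
# nominal world hole from tool pose
def blob(f,u,v,rad):
    im=cv2.cvtColor(f["image"],cv2.COLOR_RGB2GRAY).astype(float)
    ys,xs=np.mgrid[int(round(v))-rad:int(round(v))+rad+1,int(round(u))-rad:int(round(u))+rad+1]; w=im[ys,xs]; w=w.max()-w; w=np.clip(w-.35*w.max(),0,None); return np.array([(w*xs).sum(),(w*ys).sum()])/w.sum()
d=np.array([.9478,.319]); H=np.array([*(st["position"][:2]+.118*d),z+.012])
for n,c in(("scene",f),("top",g)):
    u=proj(c,H); b=blob(c,*u,3); b=blob(c,*b,3); print(n,"pred",u,"blob",b,"world",onz(c,b,H[2]),"tool-based",H)
r=lambda im,x,y,w,h:cv2.resize(im[y:y+h,x:x+w,::-1],None,fx=6,fy=6,interpolation=cv2.INTER_CUBIC)
cv2.imwrite("pics/crop4.png",np.hstack([r(f["image"],225,170,65,80),r(g["image"],205,180,65,80)]))
```

```text
[0.44879022 0.11372837 0.07169026] 0.052990262987809074
scene pred [253.99166849 215.98724617] blob [255.47715054 215.85752688] world [0.55697263 0.14888872 0.06499026] tool-based [0.56063062 0.15137037 0.06499026]
top pred [227.32973258 201.75242474] blob [228.61154371 204.06028739] world [0.55334987 0.1470192  0.06499026] tool-based [0.56063062 0.15137037 0.06499026]
```

View pics/crop4.png

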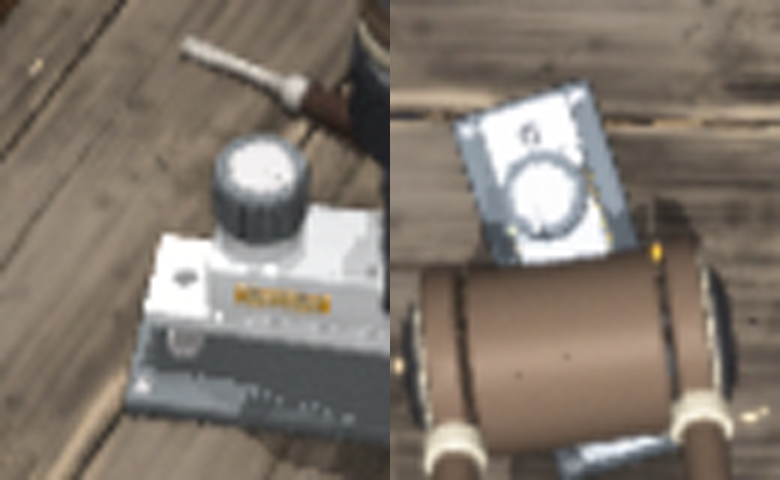

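Measured in the same view, the cap-end hole at top-view (227.9,201.8) is within about 1 mm of peg_a. Lowering gently and watching the force.

Call:
move_arm(
  steps=[
    [[0,0,0.5,0,0,0,0.3],[0,0,0.8,0,0,0,0.3],[0,0,1.0,0,0,0,0.3],[0,0,1.2,0,0,0,0.3],[0,0,1.4,0,0,0,0.3],[0,0,1.4,0,0,0,0.3],[0,0,1.4,0,0,0,0.3]],
  ],
)

```text
t: 6.42
position: [0.4478, 0.1138, 0.0568]
ee_rot: [-0.0, -0.162, 0.987, -0.0]
ft_force: [-0.6, -0.1, -5.4]
gripper_width: 0.0449
grip_force: 93.9
```

Call:
move_arm(
  steps=[
    [[0,0,0.3,0,0,0,0.3],[0,0,0.6,0,0,0,0.3],[0,0,0.9,0,0,0,0.3],[0,0,1.2,0,0,0,0.3],[0,0,1.2,0,0,0,0.3],[0,0,1.2,0,0,0,0.3]],
  ],
)

```text
t: 6.92
position: [0.4482, 0.1141, 0.0449]
ee_rot: [0.0, -0.162, 0.987, 0.0]
ft_force: [1.7, 2.8, -6.6]
gripper_width: 0.0445
grip_force: 94.0
```

Call:
move_arm(
  steps=[
    [[0,0,0.3,0,0,0,0.3],[0,0,0.6,0,0,0,0.3],[0,0,0.9,0,0,0,0.3],[0,0,1.1,0,0,0,0.3],[0,0,1.2,0,0,0,0.3],[0,0,1.25,0,0,0,0.3],[0,0,1.25,0,0,0,0.3]],
  ],
)

```text
t: 7.5
position: [0.4479, 0.1138, 0.0327]
ee_rot: [-0.0, -0.162, 0.987, -0.0]
ft_force: [-1.3, 2.2, -1.9]
gripper_width: 0.0449
grip_force: 94.7
```

Call:
move_arm(
  steps=[
    [[0,0,0,0,0,0,0.7],[0,0,0,0,0,0,1],[0,0,0,0,0,0,1],[0,0,0,0,0,0,1],[0,0,0,0,0,0,1],[0,0,0,0,0,0,1],[0,0,-2,0,0,0,1],[0,0,-5,0,0,0,1],[0,0,-9,0,0,0,1],[0,0,-13,0,0,0,1],[0,0,-17,0,0,0,1],[8,0,-17,0,0,0,1],[8,0,-17,0,0,0,1],[8,0,-17,0,0,0,1],[8,0,-17,0,0,0,1]],
  ],
)

```text
t: 8.75
position: [0.3695, 0.0879, 0.2019]
ee_rot: [-0.001, -0.161, 0.987, 0.0]
ft_force: [0.8, -0.4, 0.1]
gripper_width: 0.0853
grip_force: 0.0
```

Run:
```python
from h import *
st=status.observe(); print(st["position"],st["joints"],st["gripper_width"])
f=vision.grab_frame("scene"); g=vision.grab_frame("top")
r=lambda im,x,y,w,h,k:cv2.resize(im[y:y+h,x:x+w,::-1],None,fx=k,fy=k,interpolation=cv2.INTER_CUBIC)
cv2.imwrite("pics/crop5.png",np.hstack([r(f["image"],225,170,100,80,5),r(g["image"],205,180,60,80,5)]))
C=np.array([.5238,.1373,.114]); print(proj(f,C),proj(g,C),[proj(g,[.484+s*.08*.9478,.1239+s*.08*.319,.044]) for s in(1,-1)])
```

```text
[0.36954896 0.08787824 0.20186391] [ 1.18722899e-01 -1.56396076e-01  2.19758968e+00 -3.99090204e-05
  1.10142724e+00 -1.77591630e+00] 0.08534756598048558
[267.34968425 206.58717046] [230.631449   212.70686712] [array([228.27088997, 202.46906874]), array([242.55419761, 249.97665519])]
```

View pics/crop5.png

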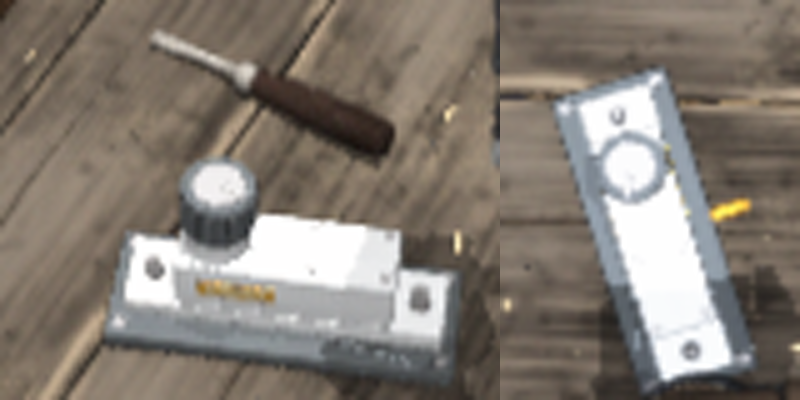

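The picture shows the tank seated, with both pegs visible in their ear holes (scene (256,223) and (309,229)) and the gouge untouched. The cap top at top-view (231,213) agrees with the prediction of (230.6,212.7). Moving over the cap with the wrist pre-wound.

Call:
move_arm(
  steps=[
    [[-3,0,0,0,0,-7,1],[-6,0,0,0,0,-14,1],[-9,0,0,0,0,-21,1],[-12,-0.1,0,0,0,-28,1],[-15,-0.2,0,0,0,-35,1],[-16.2,-0.2,0,0,0,-42,1],[-16.2,-0.2,0,0,0,-49,1],[-16.2,-0.2,2,0,0,-56,1],[-16.2,-0.2,5,0,0,-56,1],[-16.2,-0.2,5,0,0,-56,1],[-16.2,-0.2,5,0,0,-56,1]],
  ],
)

```text
t: 9.77
position: [0.5255, 0.1381, 0.1504]
ee_rot: [-0.002, -0.606, 0.796, 0.001]
ft_force: [0.0, -0.4, 0.1]
gripper_width: 0.0854
grip_force: 0.0
```

Run:
```python
from h import *
st=status.observe(); print(st["joints"],st["position"],rowfor([.5238,.1373,.083]))
```

```text
[ 1.76809353e-01  2.49148214e-01  1.88879594e+00  3.64856021e-05
  1.00886301e+00 -2.69549696e+00] [0.52545804 0.13808515 0.15040703] [0.10481987 0.10713674 6.74153345]
```

Call:
move_arm(
  steps=[
    [[0.1,0.1,2,0,0,0,1],[0.1,0.1,4,0,0,0,1],[0.1,0.1,5.5,0,0,0,1],[0.1,0.1,6.3,0,0,0,1],[0.1,0.1,6.7,0,0,0,1],[0.1,0.1,6.7,0,0,0,1],[0.1,0.1,6.7,0,0,0,0.7],[0.1,0.1,6.7,0,0,0,0.5],[0.1,0.1,6.7,0,0,0,0.3],[0.1,0.1,6.7,0,0,0,0.3],[0.1,0.1,6.7,0,0,0,0.3],[0.1,0.1,6.7,0,0,0,0.3],[0.1,0.1,6.7,0,0,0,0.3],[0.1,0.1,6.7,0,0,0,0.3]],
  ],
  grip_force=50,
)

```text
t: 10.93
position: [0.5219, 0.1381, 0.0866]
ee_rot: [-0.003, -0.606, 0.796, 0.003]
ft_force: [-8.3, 1.2, 9.5]
gripper_width: 0.0425
grip_force: 49.8
```

Run:
```python
from h import *
st=status.observe(); print(st["joints"],st["position"],st["ft_force"],st["torque"],st["gripper_width"],st["grip_force"])
```

```text
[ 0.1768005   0.33715543  1.92874188  0.00276805  0.88281124 -2.69669717] [0.52187216 0.1381189  0.086571  ] [-8.29607886  1.1655447   9.49047286] [ 0.29754278  1.46889453 -0.02302442] 0.04248331254809233 49.84858586358314
```

Call:
move_arm(
  steps=[
    [[0,0.1,0,0,0,0,0.3],[0,0.2,0,0,0,0,0.3],[0,0.2,0,0,0,5,0.3],[0,0.2,0,0,0,10,0.3],[0,0.2,0,0,0,15,0.3],[0,0.2,0,0,0,20,0.3],[0,0.2,0,0,0,25,0.3],[0,0.2,0,0,0,30,0.3],[0,0.2,0,0,0,35,0.3],[0,0.2,0,0,0,40,0.3],[0,0.2,0,0,0,45,0.3],[0,0.2,0,0,0,50,0.3],[0,0.2,0,0,0,55,0.3],[0,0.2,0,0,0,60,0.3],[0,0.2,0,0,0,65,0.3],[0,0.2,0,0,0,70,0.3],[0,0.2,0,0,0,75,0.3],[0,0.2,0,0,0,80,0.3],[0,0.2,0,0,0,80,0.3]],
  ],
)

```text
t: 12.52
position: [0.5218, 0.1383, 0.0857]
ee_rot: [-0.001, 0.048, 0.999, 0.0]
ft_force: [-4.1, 1.2, 0.9]
gripper_width: 0.0424
grip_force: 50.5
```

```bash
cat > st.py <<'E'
from h import *
st=status.observe(); q=st["ee_rot"]
print(st["joints"][5],"pos",st["position"].round(4),"F",st["ft_force"].round(2),"M",st["torque"].round(3),"tau6",st["tau"][5],st["gripper_width"],st["grip_force"],"yaw_y",(2*np.degrees(np.arctan2(q[2],q[1]))-0)%360)
E
python3 st.py
```

```text
-1.2974321008273095 pos [0.5218 0.1383 0.0857] F [-4.07  1.19  0.95] M [ 0.165  0.75  -0.08 ] tau6 0.38836492225527763 0.04240584009941016 50.52904117939761 yaw_y 174.48354088725918
```

Mz is about −0.08 N·m and the tool has dropped 0.9 mm in 80°, so the cap is turning with the grip. Continuing.

Call:
move_arm(
  steps=[
    [[0,0,0,0,0,4,0.3],[0,0,0,0,0,8,0.3],[0,0,0,0,0,12,0.3],[0,0,0,0,0,16,0.3],[0,0,0,0,0,20,0.3],[0,0,0,0,0,24,0.3],[0,0,0,0,0,28,0.3],[0,0,0,0,0,28,0.3]],
  ],
)

```text
t: 13.18
position: [0.5217, 0.1382, 0.0854]
ee_rot: [-0.002, 0.287, 0.958, -0.0]
ft_force: [-3.4, 1.2, 0.3]
gripper_width: 0.0423
grip_force: 50.6
```

```bash
python3 st.py
```

```text
-0.8111550933392838 pos [0.5217 0.1382 0.0854] F [-3.38  1.16  0.33] M [ 0.261  0.793 -0.125] tau6 0.2915080077946186 0.042332003854157585 50.56177385500632 yaw_y 146.6187180150642
```

Call:
move_arm(
  steps=[
    [[0,0,0,0,0,4,0.3],[0,0,0,0,0,8,0.3],[0,0,0,0,0,12,0.3],[0,0,0,0,0,16,0.3],[0,0,0,0,0,20,0.3],[0,0,0,0,0,20,0.3],[0,0,0,0,0,20,0.3]],
  ],
)

```text
t: 13.77
position: [0.5218, 0.138, 0.0852]
ee_rot: [-0.001, 0.448, 0.894, -0.001]
ft_force: [-4.1, 1.4, -0.1]
gripper_width: 0.0426
grip_force: 50.6
```

```bash
python3 st.py
```

```text
-0.4648407105653828 pos [0.5218 0.138  0.0852] F [-4.09  1.36 -0.12] M [ 0.35   0.963 -0.084] tau6 -0.025476672453805804 0.04261273448654646 50.56584464764455 yaw_y 126.7744723505798
```

Call:
move_arm(
  steps=[
    [[0,0,0,0,0,4,0.3],[0,0,0,0,0,8,0.3],[0,0,0,0,0,12,0.3],[0,0,0,0,0,16,0.3],[0,0,0,0,0,16,0.3],[0,0,0,0,0,16,0.3]],
  ],
)

```text
t: 14.27
position: [0.5221, 0.138, 0.0851]
ee_rot: [-0.001, 0.568, 0.823, -0.001]
ft_force: [-4.7, 1.8, -0.9]
gripper_width: 0.0427
grip_force: 50.8
```

```bash
python3 st.py
```

```text
-0.1847850570968676 pos [0.5221 0.138  0.0851] F [-4.75  1.85 -0.92] M [ 0.388  0.897 -0.072] tau6 -0.025015309802256525 0.04266172860462829 50.81799084000522 yaw_y 110.7269900769031
```

Call:
move_arm(
  steps=[
    [[0,0,0.05,0,0,4,0.3],[0,0,0.05,0,0,8,0.3],[0,0,0.05,0,0,12,0.3],[0,0,0.05,0,0,16,0.3],[0,0,0.05,0,0,16,0.3],[0,0,0.05,0,0,16,0.3]],
  ],
)

```text
t: 14.77
position: [0.5218, 0.1382, 0.0849]
ee_rot: [-0.001, 0.675, 0.737, -0.001]
ft_force: [-6.3, 4.2, 2.1]
gripper_width: 0.0425
grip_force: 51.4
```

```bash
python3 st.py
```

```text
0.0909599815286836 pos [0.5218 0.1382 0.0849] F [-6.28  4.21  2.12] M [0.598 1.23  1.101] tau6 1.1388323083519936 0.042478065487695414 51.39383856207132 yaw_y 95.02997140080232
```

Mz jumped to 1.1 N·m, so the cap has bottomed out. I'll unwind in small steps to find the zero-torque angle, then back off a quarter turn from there.

Call:
move_arm(
  steps=[
    [[0,0,0,0,0,-2,0.3],[0,0,0,0,0,-2,0.3],[0,0,0,0,0,-2,0.3]],
  ],
)

```text
t: 15.02
position: [0.5218, 0.1382, 0.085]
ee_rot: [-0.001, 0.663, 0.748, -0.001]
ft_force: [-5.5, 3.1, 2.3]
gripper_width: 0.0428
grip_force: 51.3
```

```bash
python3 st.py
```

```text
0.05779691507350925 pos [0.5218 0.1382 0.085 ] F [-5.48  3.12  2.33] M [0.617 1.166 0.51 ] tau6 0.5580553226172924 0.04280760315980255 51.34377965911739 yaw_y 96.88188155252385
```

Call:
move_arm(
  steps=[
    [[0,0,0,0,0,-2,0.3],[0,0,0,0,0,-2,0.3],[0,0,0,0,0,-2,0.3]],
  ],
)

```text
t: 15.27
position: [0.5222, 0.1382, 0.085]
ee_rot: [-0.001, 0.651, 0.759, -0.001]
ft_force: [-4.8, 1.8, 0.7]
gripper_width: 0.0423
grip_force: 51.2
```

```bash
python3 st.py
```

```text
0.02432309568316328 pos [0.5222 0.1382 0.085 ] F [-4.84  1.84  0.65] M [0.472 1.029 0.149] tau6 0.09635984664782882 0.04234110459305755 51.2062148120458 yaw_y 98.75910704818932
```

Call:
move_arm(
  steps=[
    [[0,0,0,0,0,-5,0.3],[0,0,-0.01,0,0,-10,0.3],[0,0,-0.02,0,0,-15,0.3],[0,0,-0.02,0,0,-20,0.3],[0,0,-0.03,0,0,-25,0.3],[0,0,-0.03,0,0,-30,0.3],[0,0,-0.04,0,0,-35,0.3],[0,0,-0.04,0,0,-40,0.3],[0,0,-0.05,0,0,-45,0.3],[0,0,-0.06,0,0,-51,0.3],[0,0,-0.06,0,0,-57,0.3],[0,0,-0.07,0,0,-63,0.3],[0,0,-0.08,0,0,-69,0.3],[0,0,-0.08,0,0,-75,0.3],[0,0,-0.09,0,0,-80,0.3],[0,0,-0.1,0,0,-85,0.3],[0,0,-0.1,0,0,-88,0.3],[0,0,-0.1,0,0,-90.8,0.3],[0,0,-0.1,0,0,-90.8,0.3],[0,0,-0.1,0,0,-90.8,0.3]],
  ],
)

```text
t: 16.93
position: [0.5236, 0.1386, 0.0862]
ee_rot: [0.001, -0.082, 0.997, 0.001]
ft_force: [-2.3, 3.4, -1.6]
gripper_width: 0.0423
grip_force: 51.1
```

```bash
python3 st.py
python3 - <<'E'
from h import *
f=vision.grab_frame("scene"); cv2.imwrite("pics/end.png",cv2.resize(f["image"][160:270,215:355,::-1],None,fx=5,fy=5,interpolation=cv2.INTER_CUBIC))
E
```

```text
-1.5578293306863564 pos [0.5236 0.1386 0.0862] F [-2.28  3.41 -1.59] M [0.846 0.472 0.076] tau6 0.034813962411135435 0.04228153670778267 51.14472252145788 yaw_y 189.39915924386963
```

View pics/end.png

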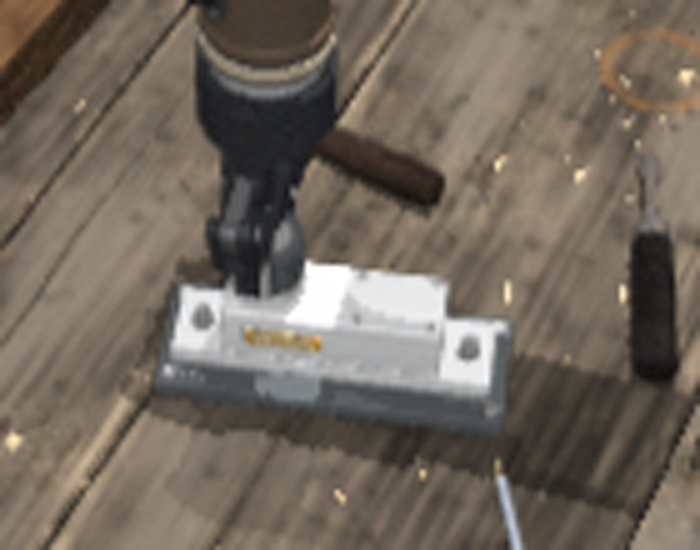

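The picture shows the tank still flat on the plate, pegs through both ears (crop (203,318) and (468,348)), and the gripper holding the cap. A slight upward pull of 1.6 N remains, so I'll take it out before handing in.

Call:
move_arm(
  steps=[
    [[0,0,0.06,0,0,0,0.3],[0,0,0.06,0,0,0,0.3],[0,0,0.06,0,0,0,0.3],[0,0,0.06,0,0,0,0.3]],
  ],
)

```text
t: 17.32
position: [0.5237, 0.1386, 0.0861]
ee_rot: [0.001, -0.082, 0.997, 0.001]
ft_force: [-2.8, 4.8, 0.5]
gripper_width: 0.0423
grip_force: 51.5
```

```bash
python3 st.py; python3 -c "
from bench import order; print(order.sign_off())"
```

```text
-1.557430985696625 pos [0.5237 0.1386 0.0861] F [-2.83  4.8   0.48] M [0.863 0.653 0.12 ] tau6 0.07216248661279678 0.04230409009044067 51.498068080800294 yaw_y 189.3775376600722
the job is handed in; nothing more can be done
None
```

The job is handed in at 17.3 s: the tank is seated on both pegs, and the vent cap was screwed down until it bottomed, backed off about 90°, and is still gripped there.

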